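Check in a filter carrier and show it to the inspection camera

TASK

Take the amber filter carrier out of the rack, put its foot in the reader dock's pocket and press it down to the stop, holding the sprung plunger fully down for a good second so that the reader registers it. Then lift it out and hold it up to the inspection camera: window centred in front of the lens and 100 mm from it, facing the lens squarely, stem uppermost and not rolled as the camera sees it. Finish while holding it still there in the gripper; leave the other carriers and the things on the table where they are, and do not bump the camera.

Things in the scene. Friction and masses are not known exactly. Their poses are not given: they have to be found in the camera images.
- amber_grip (a point): Middle of the orange stem of the amber filter carrier. Stem 16 x 22 mm (x, y), 46 mm tall; this point is 73 mm above the carrier's underside, 23 mm below the stem's top. z runs up the stem, x is the carrier's thin direction (normal to the window), y its width. In the rack grip it across the 22 mm width (fingers on the y sides): neighbours stand 60 mm away along x
- amber_window (a point): centre of the amber window, 25 mm above the amber carrier's underside and 48 mm below amber_grip; same axes
- amber: The amber carrier: a black plate 10 x 50 x 50 mm (x, y, z) standing on edge, with a round amber filter window 36 mm across seen on both faces and an orange stem on the middle of its top edge; 96 mm tall in all, 70 to 130 g, front and back alike. Origin at the centre of its underside, same axes as amber_grip
- green_window (a point): Centre of the window of the green carrier, which has a green window and green stem but is otherwise like the amber one. Stays in the rack
- blue_window (a point): Centre of the window of the blue carrier, which has a blue window and blue stem but is otherwise like the amber one. Stays in the rack
- rack: white fixed rack block 200 x 90 x 34 mm (x, y, z), origin at the centre of its underside, with three slots 60 mm apart along x, each 13 x 53 mm and 22 mm deep (floor 12 mm above the table); each holds one carrier, in any order, with the carrier's axes along the rack's
- dock: fixed aluminium reader dock, a block 90 x 110 x 42 mm (x, y, z), black strip with two small lamps along its -x side, origin at the centre of its underside. In the middle of its top a pocket 15 x 55 mm (x, y), 22 mm deep, chamfered 3 mm at the mouth, takes the foot of a carrier (the carrier's y along the dock's y, either way round)
- pocket (a point): centre of the pocket's floor, 20 mm above the table, which is the stop for the carrier's underside; the dock's axes
- plunger (a joint): travel of the brass sprung plunger (9 x 24 mm) that stands 8 mm up from the middle of the pocket's floor: 0 m = up, 0.008 m = fully down, flush with the floor. It takes about 3 N to start and 6.5 N to hold fully down, more than a carrier's weight, and springs back
- camera: inspection camera on an aluminium column 36 x 36 mm, 414 mm tall, on a fixed foot plate 110 x 110 x 14 mm; origin on the table, roughly below the lens: column and foot stand 140 mm from it along +x. The white camera head, with a black lens 46 mm across, is clamped at some height in front of the column (-x side), looking along -x and somewhat downwards; height, turn and tilt differ from time to time
- lens (a point): centre of the lens's front face. The camera looks along this frame's -x; y is level; z is 'up' as the camera sees it (square to the viewing direction, leaning over towards the side the camera looks to)
- view_point (a point): point on the camera's viewing line 100 mm in front of the lens, where the middle of the window belongs; same axes as lens, so that a carrier with its axes parallel to these (x either way) faces the lens squarely
- objective: bystander: steel microscope objective, 34 mm across, 50 mm tall, standing; origin at the centre of its underside
- lens_tube: bystander: black lens tube, 31 mm across, 40 mm tall, standing; origin at the centre of its underside
- driver: bystander: screwdriver 160 mm long, lying along its x
- slide_box: bystander: blue slide box 100 x 80 x 32 mm; origin at the centre of its underside
- post_holder: bystander: black post holder with a steel post, foot 40 mm across, 88 mm tall, standing; origin at the centre of its underside
Mind the look-alikes: they are no part of the job. What is shaped like the amber but yellow is not meant. What is shaped like the rack but red is not meant.

How it is judged:
On the way:
1. the amber carrier is in the dock's pocket with the plunger held fully down for a second (value of joint plunger above 0.0065 m and horizontal distance between amber and pocket below 0.006 m and z of amber in the frame of pocket below 0.003 m and angle between amber's own z axis and vertical below 0.15 rad), for 0.8 s.
At the end, for the whole second after the job is handed in: Only the gripper holds the amber carrier, at rest in the air: window centre within 18 mm of the point 100 mm in front of the lens, facing it and unrolled within 0.17 rad, stem uppermost; other carriers moved under 12 mm, bystanders under 20 mm (distance between amber_window and view_point below 0.018 m and angle between the x axis of amber_window and the x axis of lens, either way round below 0.17 rad and angle between the y axis of amber_window and the y axis of lens, either way round below 0.17 rad and angle between amber_window's own z axis and vertical below 0.8 rad and height (world z) of amber_window above 0.1 m and linear speed of amber below 0.02 m/s and contact force between amber and the fingers above 2 N and contact force between amber and rack below 0.2 N and contact force between amber and dock below 0.2 N and contact force between amber and camera below 0.2 N and distance of each of green_window, blue_window from where it was at the start of the episode below 0.012 m and distance of each of objective, lens_tube, driver, slide_box, post_holder from where it was at the start of the episode below 0.02 m); the arm keeps its last pose, push and grip.
It fails at once if the green or the blue carrier is pulled out of or shifted in the rack by more than 12 mm (distance of any of green_window, blue_window from where it was at the start of the episode above 0.012 m).
It fails at once if the inspection camera is struck by anything (contact force between camera and anything else above 1 N).
It fails at once if a bystander (objective, lens tube, screwdriver, slide box, post holder) is shifted more than 20 mm (distance of any of objective, lens_tube, driver, slide_box, post_holder from where it was at the start of the episode above 0.02 m).
It also fails if it takes over 45 s, if anything falls off the work surface, if the arm or the gripper's body presses on something with over 40 N, if the wrist force passes 120 N, or if a joint passes its speed limit or range.

ROBOT

A 7-joint arm with a two-finger parallel gripper is mounted at the origin on the work surface. World frame = base frame: x ahead of the robot, y to its left, z up, the work surface at z = 0. Lengths are in m, angles in rad, forces in N, time in s.
With the tool pointing down it reaches from about 0.425 to 0.925 m from the base axis. Payload 6.8 kg.
Tool frame: the origin (TCP) lies at the very end of the fingers, on their centre line; the grasp point (between the pads) lies 19 mm behind it; y points along the fingers, z is the direction in which the jaws open and shut, and the axes are right-handed (so a half turn about y gives the same grasp; the last joint's range is limited). The gripper opens to 85 mm and grips with 20 to 120 N. Pads are 22 mm wide; open, the fingers measure 114 mm over their backs; the gripper's body (76 mm by 85 mm) begins 54 mm behind the grasp point. The pads swing forward as they close: fully open they stand 13 mm farther back than shut.
Start: joints at [1.115, 0.477, 0.022, 1.555, -0.011, 1.109, -0.083], TCP at [0.23, -0.635, 0.231] pointing down, gripper open.
Joint ranges: [-2.96, 2.96], [-0.34, 2.1], [-1.41, 1.46], [0.24, 2.44], [-1.37, 4.51], [0.17, 1.92], [-2.96, 2.96]. Speed limits (rad/s): [2.39, 2.39, 3.14, 3.14, 3.14, 3.14, 3.14].

INTERFACE

Orientations are given as a unit quaternion [w, x, y, z].
In Python, from station import * gives the robot as it stands.
- The arm moves only by the shell command python3 -m jog 'ROWS' [OPENING] [FORCE]. ROWS is JSON, a list of rows, each a list of 2 entries, a list of its own where there are three numbers: the shift along the tool's x, y, z in mm, then the turn about the tool's y in rad. A call has 1 to 20 rows; each row is the pose to reach, as a shift and turn from the pose commanded when the call began, along the tool's axes at that moment; what a row does not reach only later rows make up. A row lasts 1/12 s, in which the tool goes at most 41.7 mm and 7.16 degrees, less where a joint would pass 70% of its speed; a pose out of reach is approached as far as the arm can. A call with a gripper value outside its range is refused whole. OPENING is the finger opening in mm, from 0 to 85.4, set as the call begins (- or left out, the last holds). The fingers move at their own pace and stop on an object; FORCE is the grip in N (left out, the last holds). Time passes only in rows, so rows that repeat a pose let the fingers close. It gives the time, the measured TCP pose, the force and the opening at its end, in the units of the state.
- get_obs(): the state, without advancing time (a new reading comes with each control period).
- read_camera(name): name is "scene" or "top"; returns a dict with "img" (384x512x3 uint8, red, green, blue), "depth" (384x512 float32, m along the optical axis (not along the pixel's ray), 0 where there is no reading), "fx", "fy", "cx", "cy" (pixels), "rvec" (rotation vector, rad) and "tvec" (3), from world to camera coordinates, as OpenCV has them. Camera axes: x right, y down, z forward; pixel columns grow to the right and rows downward; lengths in m; the calibration is good to about 2 mm. A picture is of the moment at which its call begins.
- hand_in(): hands the job in, once; it reports no verdict.
The state is a dict: "t": time; "q": joint angles; "joint_vel": joint speeds; "joint_torque": joint torques, N m; "eef_pos": TCP position; "tool_rot": TCP orientation; "contact_force": force on the tool from outside, world axes, zero at the start; "torque": the same for the moment, N m; "gripper_width": opening from 0.0 (shut) to 1.0 (fully open).
Only numpy, scipy, OpenCV 4.12 (cv2) and the standard library are available. Lean on these libraries where they do the work, as an engineer would, in place of code of your own. Each camera call takes 0.05 s, during which the arm holds its last target.

## Working session

There is one attempt and no reset: what is moved stays moved. The work goes in short steps, Python scripts to look and compute and a shell command to move; the robot and the scene stay as the last step left them, time stands still between calls to the robot, and variables do not carry over. Pictures are saved under pics/ and viewed, and the job is handed in when it is done.

```bash
ls; mkdir -p pics; python3 - <<'E'
from station import *
import cv2
print(get_obs())
for n in ("scene","top"):
    c=read_camera(n); cv2.imwrite(f"pics/{n}0.png",cv2.resize(c["img"][:,:,::-1],(800,600),interpolation=cv2.INTER_CUBIC))
    print(n,c["fx"],c["fy"],c["cx"],c["cy"],c["rvec"],c["tvec"])
E
```

```text
pics
{'t': 0.0, 'q': array([ 1.11488044,  0.47781102,  0.0223606 ,  1.55645341, -0.011498  ,
        1.1092828 , -0.08315249]), 'joint_vel': array([-0.00212337, -0.00065859, -0.00185871,  0.00022714, -0.00079731,
        0.00068086, -0.0002987 ]), 'joint_torque': array([ 2.62749118e-04, -5.96444356e+01,  1.60785310e+00, -2.81201237e+01,
        1.24364629e-02,  9.13012773e-03,  2.80760912e-05]), 'eef_pos': array([ 0.22984346, -0.63403713,  0.23031796]), 'tool_rot': array([ 0.12217289, -0.12249832,  0.6970683 , -0.69581875]), 'contact_force': array([0.28347135, 0.24029027, 0.16012902]), 'torque': array([ 0.02921501,  0.03137528, -0.08847723]), 'gripper_width': 0.9989623206312936}
scene 381.9690360544135 381.9690360544135 253.2098286305764 192.05868921387048 [ 2.23675493  0.7262589  -0.3090043 ] [-0.44422354 -0.10964486  1.71956005]
top 373.0463177334745 373.0463177334745 259.3226750264995 190.8105478914182 [ 2.16222429 -2.12397868  0.1394796 ] [-0.00739043  0.54496781  1.65369198]
```

View pics/scene0.png

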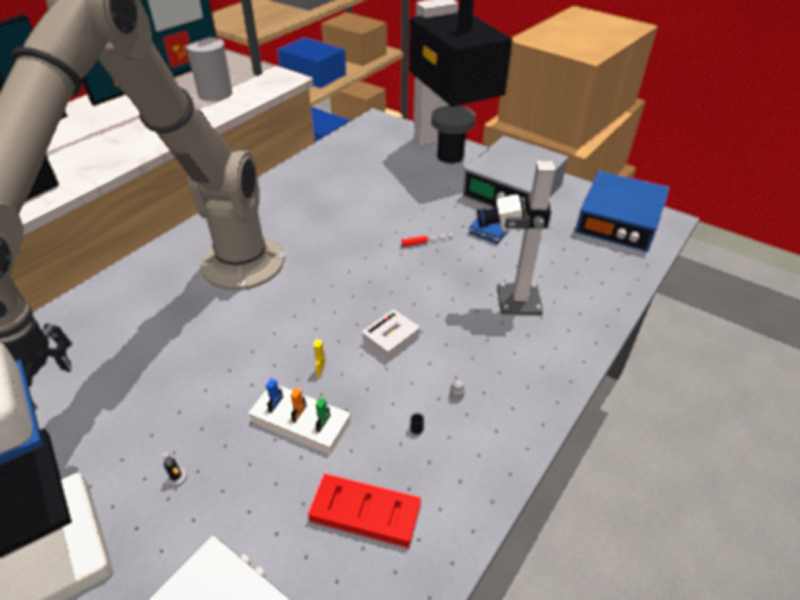

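View pics/top0.png

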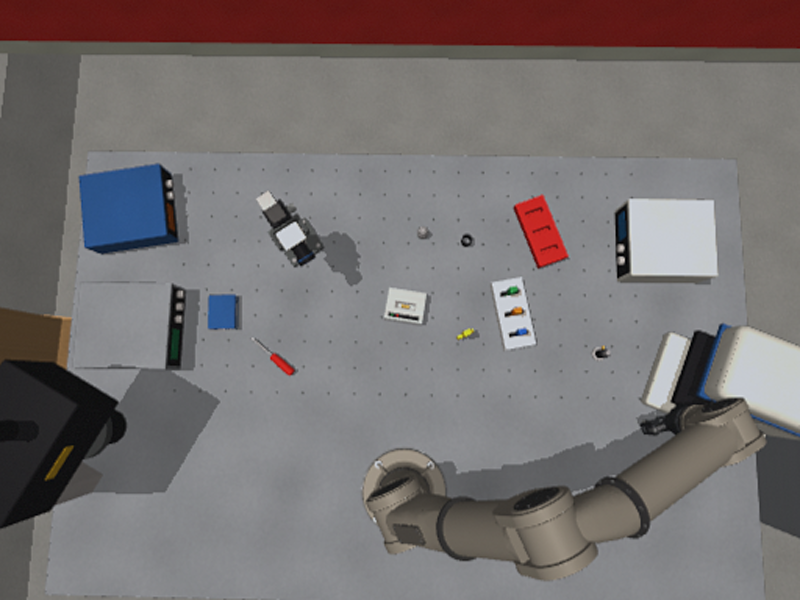

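The scene view shows the white rack at about (300,418), with blue, amber and green carriers from left to right. The dock is at (390,333), a yellow decoy stands at (319,355), and the camera head is at (505,212). The top view agrees: rack (513,313), amber stem (513,312), dock (405,306), camera head (292,236). Next I'll measure positions.

```bash
cat > h.py <<'E'
from station import *
import cv2, numpy as np
from scipy.spatial.transform import Rotation as R
def cam(n):
    c=read_camera(n); c["R"]=cv2.Rodrigues(np.array(c["rvec"],float))[0]; c["t"]=np.array(c["tvec"],float); return c
def cloud(c):
    h,w=c["depth"].shape; u,v=np.meshgrid(np.arange(w),np.arange(h)); z=c["depth"].astype(float)
    P=np.stack([(u-c["cx"])/c["fx"]*z,(v-c["cy"])/c["fy"]*z,z],-1)
    W=(P-c["t"])@c["R"]; W[z==0]=np.nan; return W
def ray(c,u,v):
    d=c["R"].T@np.array([(u-c["cx"])/c["fx"],(v-c["cy"])/c["fy"],1.]); return -c["R"].T@c["t"],d
def onz(c,u,v,z):
    o,d=ray(c,u,v); return o+d*(z-o[2])/d[2]
def tri(r1,r2):
    A=[];b=[]
    M=np.zeros((3,3));v=np.zeros(3)
    for o,d in (r1,r2):
        d=d/np.linalg.norm(d);P=np.eye(3)-np.outer(d,d);M+=P;v+=P@o
    return np.linalg.solve(M,v)
E
python3 - <<'E'
from h import *
o=get_obs(); w,x,y,z=o["tool_rot"]; print("tool axes\n",R.from_quat([x,y,z,w]).as_matrix().round(3))
for n in("top","scene"):
    c=cam(n); W=cloud(c); np.savez(f"{n}.npz",W=W,**{k:c[k] for k in("img","depth","fx","fy","cx","cy","R","t")})
    hsv=cv2.cvtColor(c["img"],cv2.COLOR_RGB2HSV)
    print(n,"cam at",(-c["R"].T@c["t"]).round(3))
    on=(W[...,0]>.1)&(W[...,0]<1.1)&(abs(W[...,1])<.8)
    def rep(lbl,m,mina=6):
        k,l,s,ce=cv2.connectedComponentsWithStats(m.astype(np.uint8))
        for i in range(1,k):
            if s[i,4]>=mina:
                p=W[l==i]; print(lbl,s[i],ce[i].round(1),"med",np.nanmedian(p,0).round(3),"min",np.nanmin(p,0).round(3),"max",np.nanmax(p,0).round(3))
    H,S,V=[hsv[...,i].astype(int) for i in range(3)]
    rep("orange",on&(H>7)&(H<20)&(S>150)&(V>100)&(W[...,2]>.01))
    rep("yellow",on&(H>23)&(H<33)&(S>150)&(V>100)&(W[...,2]>.01))
    rep("green",on&(H>45)&(H<80)&(S>120)&(W[...,2]>.03)&(W[...,2]<.2))
    rep("blue",on&(H>100)&(H<125)&(S>150)&(W[...,2]>.01)&(W[...,2]<.15))
    rep("hi",on&(W[...,2]>.012),12)
E
```

```text
tool axes
 [[-0.94  -0.001  0.341]
 [-0.341  0.002 -0.94 ]
 [ 0.    -1.    -0.002]]
top cam at [ 0.307 -0.018  1.714]
orange [328 197   6   5  22] [330.7 198.8] med [ 0.507 -0.309  0.108] min [ 0.5   -0.331  0.036] max [ 0.513 -0.3    0.117]
yellow [293 211  10   6  27] [297.6 213.2] med [ 0.443 -0.168  0.093] min [ 0.433 -0.19   0.041] max [ 0.456 -0.149  0.104]
green [325 184   6   5  21] [327.6 185.7] med [ 0.563 -0.296  0.102] min [ 0.559 -0.308  0.044] max [ 0.571 -0.289  0.115]
green [109 210   6  20  90] [111.5 219.9] med [0.4   0.655 0.064] min [0.359 0.651 0.034] max [0.443 0.66  0.09 ]
blue [  82  106   31   52 1056] [ 94.8 133.1] med [0.784 0.752 0.089] min [0.692 0.691 0.01 ] max [0.918 0.8   0.102]
blue [396 135   5  19  77] [397.7 144.4] med [ 0.763 -0.619  0.066] min [ 0.726 -0.623  0.038] max [ 0.807 -0.615  0.096]
blue [133 189  18  21 335] [141.7 199.2] med [0.499 0.537 0.031] min [0.453 0.496 0.02 ] max [0.546 0.578 0.043]
blue [330 211   7   4  18] [333.1 212.2] med [ 0.448 -0.318  0.106] min [ 0.444 -0.33   0.046] max [ 0.453 -0.312  0.114]
hi [  82  104   32   5
[... 4280 characters left out ...]
.  266.2] med [ 0.521 -0.319  0.034] min [ 0.411 -0.373  0.012] max [ 0.62  -0.246  0.111]
hi [288 243  10  13  95] [292.7 249.1] med [ 0.757 -0.051  0.031] min [ 0.737 -0.062  0.013] max [ 0.771 -0.032  0.052]
hi [263 265   9  12  93] [266.9 270.2] med [ 0.732 -0.174  0.031] min [ 0.716 -0.189  0.012] max [ 0.746 -0.159  0.041]
hi [104 290  13  18 133] [109.6 298.9] med [ 0.406 -0.562  0.053] min [ 0.391 -0.572  0.012] max [ 0.424 -0.545  0.09 ]
hi [ 197  303   73   47 2035] [233.7 325.8] med [ 0.764 -0.398  0.033] min [ 0.651 -0.471  0.012] max [ 0.87  -0.317  0.04 ]
hi [  97  343   88   41 1873] [139.6 369.5] med [ 0.668 -0.657  0.119] min [ 0.612 -0.746  0.066] max [ 0.787 -0.604  0.126]
```

```bash
python3 - <<'E'
from h import *
for n,(x0,y0,x1,y1) in {"top":(150,110,230,180),"scene":(290,90,370,205)}.items():
    d=np.load(n+".npz"); im=d["img"][y0:y1,x0:x1,::-1]; cv2.imwrite(f"pics/{n}_cam.png",cv2.resize(im,None,fx=5 if n=="scene" else 7,fy=5 if n=="scene" else 7,interpolation=cv2.INTER_CUBIC))
def rect(n,lo,hi,box):
    d=np.load(n+".npz");W=d["W"];m=(W[...,2]>lo)&(W[...,2]<hi)&(W[...,0]>box[0])&(W[...,0]<box[1])&(W[...,1]>box[2])&(W[...,1]<box[3])
    # pixel-based: ray cast minAreaRect outline
    v,u=np.where(m); zz=np.median(W[m][:,2]); P=W[m][:,:2]
    r=cv2.minAreaRect((P*1000).astype(np.float32)); print(n,m.sum(),"z",zz.round(4),np.round(r[0],1),np.round(r[1],1),round(r[2],2))
for n in("top","scene"):
    rect(n,.028,.040,(.39,.63,-.39,-.23))
    rect(n,.036,.048,(.46,.6,-.07,.07))
d=np.load("top.npz");W=d["W"]
for z0,z1 in((.39,.44),(.34,.39),(.3,.34),(.25,.3),(.2,.25),(.01,.02)):
  for n in("top","scene"):
    W=np.load(n+".npz")["W"];m=(W[...,2]>z0)&(W[...,2]<z1)&(W[...,0]>.55)&(W[...,0]<.82)&(W[...,1]>.2)&(W[...,1]<.4)
    if m.sum()>3:
        P=W[m];r=cv2.minAreaRect((P[:,:2]*1000).astype(np.float32));print(n,z0,m.sum(),P.mean(0).round(3),np.round(r[0],1),np.round(r[1],1),round(r[2],1))
E
```

```text
top 647 z 0.0341 [ 509.9 -310.9] [199.3  91.6] 11.65
top 379 z 0.042 [526.    2.9] [109.4  90.8] 81.62
scene 956 z 0.0331 [ 513.2 -308.4] [200.6  95.4] 11.31
scene 466 z 0.0409 [529.8   5. ] [114.9  93. ] 81.71
top 0.39 119 [0.713 0.323 0.411] [715.1 324.1] [37.2 35.3] 35.1
scene 0.39 124 [0.724 0.317 0.406] [722.6 323.4] [36.7 38.3] 35.0
top 0.34 47 [0.704 0.314 0.365] [708.4 311.6] [21.6 41.7] 67.8
scene 0.34 149 [0.726 0.313 0.365] [722.3 323.8] [37.5 38.2] 32.1
top 0.3 352 [0.679 0.297 0.31 ] [687.7 304.1] [126.1  84.2] 31.3
scene 0.3 347 [0.699 0.298 0.312] [696.  304.9] [121.7  80.5] 40.8
top 0.25 302 [0.656 0.28  0.289] [668.3 292. ] [168.4  89.7] 31.5
scene 0.25 486 [0.687 0.273 0.284] [677.4 292. ] [170.   89.4] 29.4
scene 0.2 118 [0.727 0.312 0.225] [678.2 294.9] [144.5  39.7] 29.1
top 0.01 144 [0.708 0.302 0.014] [684.7 310.9] [208.3 174.3] 11.7
scene 0.01 320 [0.726 0.315 0.014] [723.2 324.6] [112.  111.7] 36.3
```

View pics/top_cam.png

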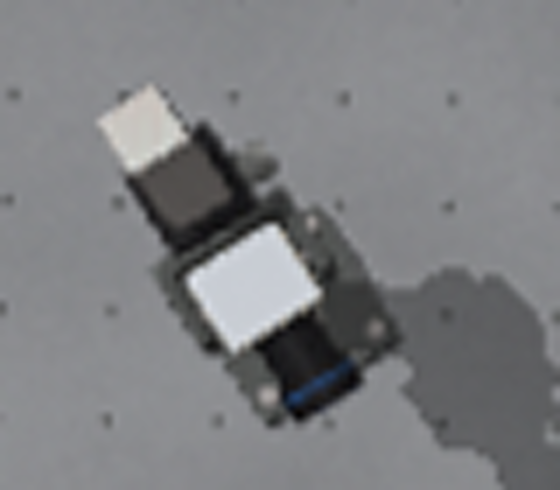

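View pics/scene_cam.png

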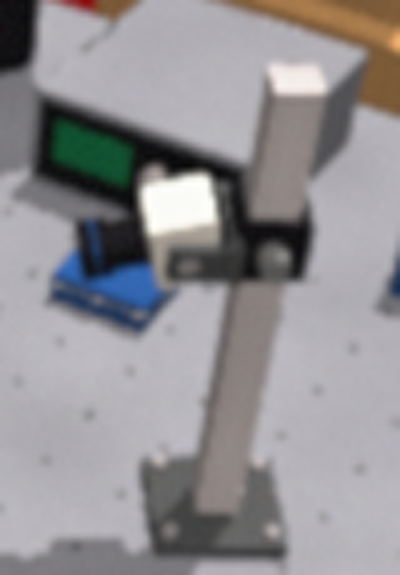

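```bash
python3 - <<'E'
from h import *
for n,sl in {"top":(slice(135,170),slice(170,205)),"scene":(slice(118,150),slice(300,340))}.items():
    d=np.load(n+".npz");W=d["W"];im=d["img"];hsv=cv2.cvtColor(im,cv2.COLOR_RGB2HSV)
    m=np.zeros(W.shape[:2],bool);m[sl]=True
    m&=(hsv[...,2]>170)&(hsv[...,1]<45)&(W[...,2]>.24)&(W[...,2]<.36)
    k,l,s,c=cv2.connectedComponentsWithStats(m.astype(np.uint8),connectivity=4);i=1+np.argmax(s[1:,4]);m=l==i
    m2=cv2.erode(m.astype(np.uint8),np.ones((3,3)))>0
    P=W[m2]; print(n,s[i],m2.sum(),P.min(0).round(3),P.max(0).round(3))
    # RANSAC planes
    rng=np.random.default_rng(0); rem=P.copy()
    for _ in range(3):
        if len(rem)<12: break
        best=None
        for _ in range(500):
            a=rem[rng.choice(len(rem),3,False)];nn=np.cross(a[1]-a[0],a[2]-a[0]);q=np.linalg.norm(nn)
            if q<1e-6: continue
            nn/=q;inl=abs((rem-a[0])@nn)<.0015
            if best is None or inl.sum()>best.sum():best=inl
        Q=rem[best];cc=Q.mean(0);u,sv,vt=np.linalg.svd(Q-cc);nv=vt[2]*np.sign(vt[2][np.argmax(abs(vt[2]))])
        print(" plane n",len(Q),nv.round(3),"c",cc.round(4),"rms",(sv[2]/len(Q)**.5).round(5)); rem=rem[~best]
    # dark lens
    g=np.zeros(W.shape[:2],bool);g[sl]=True
    g&=(W[...,2]>.22)&(W[...,2]<.33)&(hsv[...,2]<110)&(W[...,0]<.66)&(W[...,1]<.30)
    P=W[g]; print(" dark",len(P))
    for p,q in zip(P,np.argwhere(g)): print(q,p.round(3),im[tuple(q)],end=";")
    print()
E
```

```text
top [177 142  19  18 190] 122 [0.634 0.26  0.3  ] [0.684 0.314 0.321]
 plane n 43 [-0.123 -0.003  0.992] c [0.6595 0.288  0.3102] rms 0.0008
 plane n 29 [-0.556 -0.237  0.797] c [0.6594 0.2853 0.3102] rms 0.00077
 plane n 21 [-0.044 -0.335  0.941] c [0.6571 0.2872 0.31  ] rms 0.00074
 dark 140
[154 194] [0.651 0.259 0.286] [37 35 34];[155 192] [0.646 0.265 0.293] [36 34 32];[155 193] [0.647 0.262 0.288] [26 26 24];[155 194] [0.647 0.258 0.288] [26 24 25];[155 195] [0.649 0.255 0.281] [65 63 62];[156 190] [0.642 0.273 0.291] [100  97  89];[156 191] [0.64  0.267 0.299] [21 21 21];[156 192] [0.643 0.265 0.289] [19 19 21];[156 193] [0.643 0.262 0.287] [19 18 21];[156 194] [0.642 0.257 0.29 ] [21 20 21];[156 195] [0.645 0.255 0.28 ] [35 34 35];[157 189] [0.636 0.275 0.298] [37 35 34];[157 190] [0.639 0.273 0.288] [29 27 31];[157 191] [0.638 0.268 0.293] [30 29 32];[157 192] [0.637 0.264 0.298] [27 25 27];[157 193] [0.639 0.261 0.29 ] [26 26 27];[157 194] [0.638 0.257 0.29 ] [24 22 25];[157 195] [0.64  0.254 0.286] [22 21 23];[157 196] [0.642 0.252 0.275] [37 37 37];[158 187] [0.634 0.285 
[... 10389 characters left out ...]
3 308] [0.625 0.238 0.266] [18 22 31];[143 309] [0.631 0.236 0.269] [23 31 48];[143 310] [0.634 0.237 0.27 ] [19 28 43];[143 311] [0.635 0.244 0.266] [16 21 32];[143 312] [0.638 0.246 0.266] [21 32 54];[143 313] [0.638 0.254 0.262] [26 48 80];[143 314] [0.642 0.253 0.264] [30 56 96];[144 306] [0.622 0.23  0.264] [ 32  61 106];[144 307] [0.624 0.234 0.263] [21 30 49];[144 308] [0.626 0.238 0.261] [17 23 36];[144 309] [0.631 0.236 0.265] [21 33 55];[144 310] [0.634 0.239 0.264] [21 38 66];[144 311] [0.636 0.242 0.263] [22 39 69];[144 312] [0.637 0.248 0.261] [29 57 99];[145 307] [0.625 0.233 0.259] [29 49 84];[145 308] [0.628 0.235 0.259] [28 49 82];[145 309] [0.63  0.239 0.258] [ 31  58 101];
```

```bash
python3 - <<'E'
from h import *
for n in("top","scene"):
    cs=[cam(n) for _ in range(6)]
    c=cs[0]; D=np.stack([k["depth"] for k in cs]).astype(float); D[D==0]=np.nan
    c["depth"]=np.nan_to_num(np.nanmean(D,0)); c["img"]=np.mean([k["img"] for k in cs],0).astype(np.uint8)
    W=cloud(c); np.savez(f"{n}.npz",W=W,**{k:c[k] for k in("img","depth","fx","fy","cx","cy","R","t")})
    print(n,"noise",np.nanmedian(np.nanstd(D,0)))
    sl={"top":(slice(135,170),slice(170,205)),"scene":(slice(118,150),slice(300,340))}[n]
    im=c["img"];hsv=cv2.cvtColor(im,cv2.COLOR_RGB2HSV)
    m=np.zeros(W.shape[:2],bool);m[sl]=True
    m&=(hsv[...,2]>(205 if n=="scene" else 170))&(hsv[...,1]<45)&(W[...,2]>.24)&(W[...,2]<.36)
    k,l,s,_=cv2.connectedComponentsWithStats(m.astype(np.uint8),connectivity=4);i=1+np.argmax(s[1:,4]);m=l==i
    m2=cv2.erode(m.astype(np.uint8),np.ones((3,3)))>0
    for it in range(4):
        P=W[m2];cc=np.median(P,0) if it==0 else P.mean(0);u,sv,vt=np.linalg.svd(P-cc,full_matrices=False);nv=vt[2]*np.sign(vt[2][2]);r=(W-cc)@nv;print(m2.sum(),nv.round(3),cc.round(4),"tilt",np.arccos(nv[2]).round(3),"yaw",np.degrees(np.arctan2(-nv[1],-nv[0])).round(1),"rms",np.std(r[m2]).round(5)); m2&=abs(r)<.0025
    ct=cv2.findContours(m.astype(np.uint8),cv2.RETR_EXTERNAL,cv2.CHAIN_APPROX_NONE)[0][0]
    P=np.array([(c["cx"]*0+ (lambda o,d:o+d*(((cc-o)@nv)/(d@nv)))(*ray(c,*p[0]))) for p in ct])
    q=cv2.minAreaRect((P[:,:2]*1000).astype(np.float32));print("white face rect",np.round(q[0],1),np.round(q[1],1),round(q[2],1))
    g=np.zeros(W.shape[:2],bool);g[sl]=True
    g&=(W[...,2]>.22)&(W[...,2]<.33)&(hsv[...,2]<115)&(W[...,0]<.645)&(W[...,1]<.30)
    np.save(f"lens_{n}.npy",W[g]);print("lens pts",g.sum())
    for z0,z1 in((.39,.44),(.34,.39),(.01,.02)):
        mm=(W[...,2]>z0)&(W[...,2]<z1)&(W[...,0]>.66)&(W[...,0]<.82)&(W[...,1]>.2)&(W[...,1]<.4)
        P=W[mm];q=cv2.minAreaRect((P[:,:2]*1000).astype(np.float32));print(z0,mm.sum(),np.round(q[0],1),np.round(q[1],1),round(q[2],1))
# cylinder fit on lens points, r=.023 front
from scipy.optimize import least_squares
for n in("top","scene","both"):
    P=np.vstack([np.load(f"lens_{k}.npy") for k in(("top","scene") if n=="both" else (n,))])
    P=P[np.isfinite(P).all(1)]
    def ax(p): 
        cy,sy,ct,st=np.cos(p[0]),np.sin(p[0]),np.cos(p[1]),np.sin(p[1]);return np.array([-cy*ct,-sy*ct,-st])
    def f(p):
        a=ax(p);o=np.array([.61,p[2],p[3]]);d=P-o;return np.linalg.norm(d-np.outer(d@a,a),axis=1)-p[4]
    s=least_squares(f,[np.radians(33),.2,.25,.265,.021],loss="soft_l1",f_scale=.002);a=ax(s.x);o=np.array([.61,s.x[2],s.x[3]])
    tt=(P-o)@a;print(n,len(P),"yaw",np.degrees(s.x[0]).round(1),"tilt",s.x[1].round(3),"o",o.round(4),"r",s.x[4].round(4),"rms",np.std(s.fun).round(4),"front",(o+a*np.percentile(tt,99)).round(4))
E
```

```text
top noise 0.0039045066156444598
122 [-0.225 -0.141  0.964] [0.6594 0.2857 0.3099] tilt 0.269 yaw 32.2 rms 0.00132
117 [-0.226 -0.148  0.963] [0.6593 0.2871 0.3101] tilt 0.274 yaw 33.2 rms 0.00123
117 [-0.226 -0.148  0.963] [0.6593 0.2871 0.3101] tilt 0.274 yaw 33.2 rms 0.00123
117 [-0.226 -0.148  0.963] [0.6593 0.2871 0.3101] tilt 0.274 yaw 33.2 rms 0.00123
white face rect [659.4 286.8] [45.4 57.8] 34.5
lens pts 135
0.39 117 [716.3 324.5] [35.7 35.5] 33.0
0.34 49 [709.  312.9] [19.5 42.3] 68.1
0.01 168 [716.8 324.5] [109.5 109.1] 34.0
scene noise 0.003522442062336986
82 [-0.217 -0.141  0.966] [0.6661 0.2858 0.3099] tilt 0.262 yaw 33.1 rms 0.00063
82 [-0.216 -0.141  0.966] [0.6656 0.2859 0.3097] tilt 0.261 yaw 33.2 rms 0.00063
82 [-0.216 -0.141  0.966] [0.6656 0.2859 0.3097] tilt 0.261 yaw 33.2 rms 0.00063
82 [-0.216 -0.141  0.966] [0.6656 0.2859 0.3097] tilt 0.261 yaw 33.2 rms 0.00063
white face rect [665.4 286.4] [46.5 59.4] 34.3
lens pts 118
0.39 128 [721.8 324.6] [36.4 35.3] 32.7
0.34 148 [720.1 313.9] [23.5 48. ] 83.1
0.01 366 [722.9 324.9] [109.7 108.9] 34.5
top 135 yaw 34.5 tilt 0.117 o [0.61   0.2518 0.2682] r 0.0205 rms 0.0018 front [0.6024 0.2466 0.2671]
scene 118 yaw 42.5 tilt 0.166 o [0.61   0.2484 0.2653] r 0.0213 rms 0.0016 front [0.6074 0.246  0.2647]
both 253 yaw 37.5 tilt 0.124 o [0.61   0.251  0.2658] r 0.0221 rms 0.0019 front [0.6036 0.246  0.2648]<stdin>:5: RuntimeWarning: Mean of empty slice
  var = nanvar(a, axis=axis, dtype=dtype, out=out, ddof=ddof,
```

```bash
python3 -m jog '[[[-375,0,-209],0.143],[[-375,0,-209],0.143],[[-375,0,-209],0.143],[[-375,0,-209],0.143],[[-375,0,-209],0.143],[[-375,0,-209],0.143],[[-375,0,-209],0.143],[[-375,0,-209],0.143],[[-375,0,-209],0.143],[[-375,0,-209],0.143],[[-375,0,-209],0.143],[[-375,0,-209],0.143],[[-375,0,-209],0.143],[[-375,0,-209],0.143]]' 60
```

```text
t: 1.97
eef_pos: [0.5103, -0.3118, 0.2313]
tool_rot: [-0.071, 0.072, -0.703, 0.704]
contact_force: [0.2, 0.3, -0.3]
gripper_width: 0.697
```

```bash
cat >> h.py <<'E'
def tool():
    o=get_obs(); w,x,y,z=o["tool_rot"]; return o,R.from_quat([x,y,z,w]).as_matrix()
def to(p,yaw):
    """print shift in tool axes mm to world TCP p and turn so that tool z has yaw (deg)"""
    o,T=tool(); s=T.T@(np.array(p)-o["eef_pos"])*1000; cur=np.degrees(np.arctan2(T[1,2],T[0,2])); d=(yaw-cur+180)%360-180
    print("t",round(o["t"],2),"at",o["eef_pos"].round(4),"yaw",round(cur,2),"tilt",np.degrees(np.arccos(-T[2,1])).round(2),"shift",s.round(1),"turn",np.radians(-d).round(3),"F",o["contact_force"].round(2),"w",round(o["gripper_width"]*85.4,1))
def shot(n,tag,box=None,k=1):
    c=cam(n); im=c["img"][:,:,::-1]
    if box: x0,y0,x1,y1=box; im=im[y0:y1,x0:x1]
    cv2.imwrite(f"pics/{n}_{tag}.png",cv2.resize(im,None,fx=k,fy=k,interpolation=cv2.INTER_CUBIC)); return c
E
python3 - <<'E'
from h import *
to((.5115,-.31,.130),-78.3)
shot("top","a",(290,160,370,230),8); shot("scene","a",(140,180,240,300),5)
E
```

```text
t 1.97 at [ 0.5103 -0.3118  0.2313] yaw -78.37 tilt 0.06 shift [ -1.6 101.3  -1.6] turn -0.001 F [ 0.18  0.3  -0.27] w 59.5
```

View pics/top_a.png

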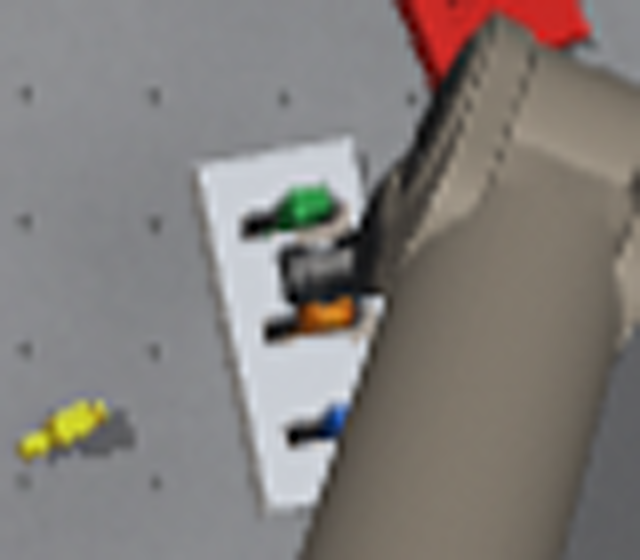

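View pics/scene_a.png

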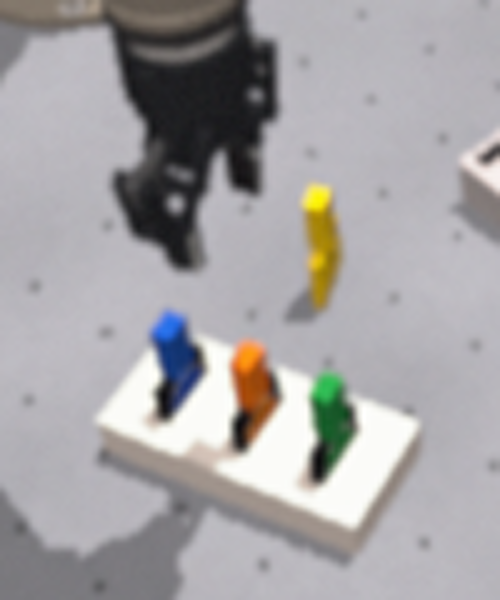

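The top view shows the gripper beside the amber stem, which sits at about (327,315) in the crop. The scene crop shows both fingertips, at about (185,260) and (245,185), above the rack. I'll go lower so I can compare the fingertips with the stem at nearly the same height.

```bash
python3 -m jog '[[[0,40,0],0],[[0,80,0],0],[[0,100,0],0],[[0,100,0],0],[[0,100,0],0]]' && python3 - <<'E'
from h import *
to((.5115,-.31,.130),-78.3)
c=shot("scene","b",(140,200,240,300),6); W=cloud(c)
for n in ("scene","top"):
  c=cam(n); o,T=tool(); p=o["eef_pos"]
  for lab,q in (("tcp",p),("stemtop rack est",np.array([.5115,-.31,.108]))):
    v=c["R"]@q+c["t"]; print(n,lab,(c["fx"]*v[0]/v[2]+c["cx"]).round(1),(c["fy"]*v[1]/v[2]+c["cy"]).round(1))
E
```

```text
t: 2.48
eef_pos: [0.5102, -0.3112, 0.1308]
tool_rot: [0.071, -0.072, 0.704, -0.703]
contact_force: [-0.1, -1.2, 0.8]
gripper_width: 0.698
t 2.48 at [ 0.5102 -0.3112  0.1308] yaw -78.38 tilt 0.12 shift [-1.5  0.8 -0.9] turn -0.001 F [-0.13 -1.15  0.76] w 59.6
scene tcp 187.2 246.6
scene stemtop rack est 188.3 251.0
top tcp 332.6 196.5
top stemtop rack est 331.2 197.4
```

View pics/scene_b.png

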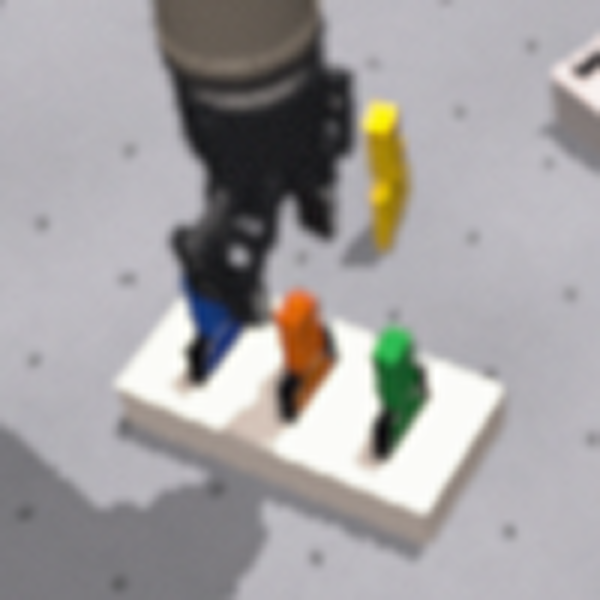

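```bash
python3 - <<'E'
from h import *
for n in("top","scene"):
    d=dict(np.load(n+".npz"));im=d["img"]; hsv=cv2.cvtColor(im,cv2.COLOR_RGB2HSV).astype(int)
    W=d["W"]
    for lab,z,box in(("rack",.034,(.38,.65,-.41,-.21)),("dock",.042,(.45,.61,-.09,.09))):
        m=(W[...,0]>box[0])&(W[...,0]<box[1])&(W[...,1]>box[2])&(W[...,1]<box[3])
        thr=225 if n=="scene" else 195
        v=hsv[...,2][m]; print(n,lab,"V pct",np.percentile(v,[10,50,75,85,90,95]))
        for thr in (180,200,215,225,235):
            mm=(m&(hsv[...,2]>thr)&(hsv[...,1]<50)).astype(np.uint8)
            k,l,s,_=cv2.connectedComponentsWithStats(mm); 
            if k<2: continue
            i=1+np.argmax(s[1:,4]);ct=cv2.findContours((l==i).astype(np.uint8),cv2.RETR_EXTERNAL,cv2.CHAIN_APPROX_NONE)[0][0]
            P=np.array([onz(d,*p[0],z)[:2] for p in ct]);q=cv2.minAreaRect((P*1000).astype(np.float32));print("  thr",thr,np.round(q[0],1),np.round(q[1],1),round(q[2],1))
    # stem tops: bright facet
    for lab,h0,h1 in(("orange",5,20),("green",45,85),("blue",100,125)):
        m=(W[...,0]>.4)&(W[...,0]<.63)&(W[...,1]>-.38)&(W[...,1]<-.23)&(hsv[...,0]>=h0)&(hsv[...,0]<=h1)&(hsv[...,1]>120)&(W[...,2]>.045)
        vv,uu=np.where(m);V=hsv[...,2][m]
        if len(V)==0: continue
        b=V>np.percentile(V,60) if n=="scene" else V>0
        p=onz(d,uu[b].mean(),vv[b].mean(),.108);print(n,lab,m.sum(),np.round([uu[b].mean(),vv[b].mean()],1),p.round(4)); 
        if lab=="orange":
            for r in range(vv.min(),vv.max()+1): print("   ",r,[(int(u),int(hsv[r,u,2])) for u in uu[vv==r]])
E
```

```text
top rack V pct [132. 140. 193. 211. 212. 214.]
  thr 180 [ 510.1 -310.7] [198.1  87.7] 11.5
  thr 200 [ 509.4 -310.5] [195.1  86.5] 11.4
  thr 215 [ 529.2 -332.4] [28.3  5.1] 68.8
top dock V pct [124. 142. 184. 202. 204. 205.]
  thr 180 [525.4   3.8] [107.9  87.4] 81.9
  thr 200 [524.1   3.6] [105.5  80.8] 81.4
top orange 27 [329.9 198.9] [ 0.5053 -0.3043  0.108 ]
    197 [(329, 188), (330, 186), (331, 201), (332, 202), (333, 193)]
    198 [(328, 136), (329, 193), (330, 204), (331, 203), (332, 204), (333, 193)]
    199 [(327, 83), (328, 119), (329, 171), (330, 208), (331, 207), (332, 208), (333, 196)]
    200 [(327, 64), (328, 113), (329, 123), (330, 137), (331, 127), (332, 133)]
    201 [(326, 46), (327, 84), (328, 105)]
top green 20 [327.7 185.6] [ 0.5631 -0.2954  0.108 ]
top blue 22 [333.1 212.1] [ 0.4479 -0.3179  0.108 ]
scene rack V pct [139. 185. 207. 248. 250. 251.]
  thr 180 [ 534.3 -325.6] [261.5 194.1] 0.1
  thr 200 [ 509.2 -305.6] [204.9  99.9] 11.2
  thr 215 [ 510.  -307.3] [202.4  93.2] 11.4
  thr 225 [ 510.6 -307.8] [200.8  91.3] 11.4
  thr 235 [ 510.6 -307.8] [198.5  8
[... 1102 characters left out ...]
6)]
    258 [(188, 165), (189, 165), (190, 160), (191, 154), (192, 150), (193, 129)]
    259 [(188, 164), (189, 166), (190, 164), (191, 158), (192, 155), (193, 138), (194, 114)]
    260 [(188, 157), (189, 160), (190, 160), (191, 154), (192, 152), (193, 144), (194, 138)]
    261 [(188, 127), (189, 133), (190, 142), (191, 139), (192, 140), (193, 143)]
    262 [(189, 84), (190, 110), (191, 127), (192, 137), (193, 150)]
    263 [(189, 48), (190, 92), (191, 127), (192, 144)]
    264 [(189, 59), (190, 104), (191, 136)]
    265 [(189, 84), (190, 128)]
    266 [(189, 99)]
    267 [(189, 103)]
scene green 71 [204.9 257.8] [ 0.5735 -0.2989  0.108 ]
scene blue 84 [173.5 246.6] [ 0.4599 -0.3255  0.108 ]
```

```bash
python3 -m jog '[[[0,30,-2],0],[[0,55,-2],0],[[0,64,-2],0],[[0,64,-2],0],[[0,64,-2],0]]' && python3 - <<'E'
from h import *
to((.510,-.309,.067),-78.45)
shot("scene","c",(140,200,240,300),6)
E
```

```text
t: 3.05
eef_pos: [0.5117, -0.3088, 0.0685]
tool_rot: [-0.073, 0.072, -0.703, 0.704]
contact_force: [-0.2, 0.3, 0.2]
gripper_width: 0.704
t 3.05 at [ 0.5117 -0.3088  0.0685] yaw -78.28 tilt 0.08 shift [ 1.7  1.5 -0.2] turn 0.003 F [-0.21  0.26  0.15] w 60.1
```

View pics/scene_c.png

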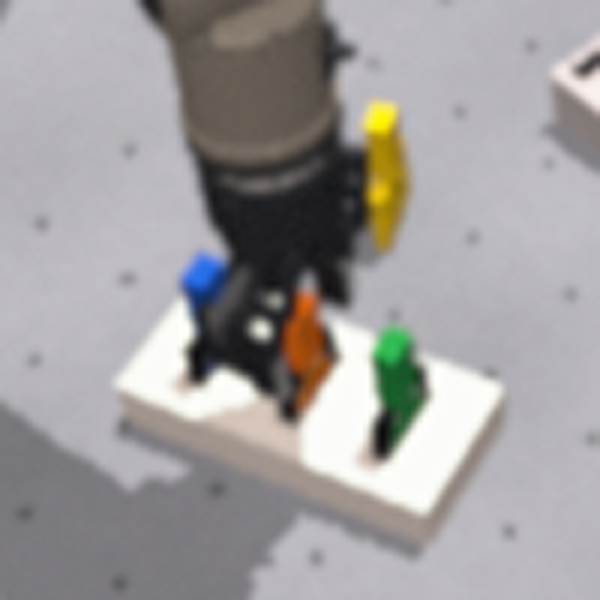

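The scene crop shows the fingers either side of the amber stem, with the stem at (303,330) and no contact force. I'll close gently.

```bash
python3 -m jog '[[[0,0,0],0],[[0,0,0],0],[[0,0,0],0],[[0,0,0],0],[[0,0,0],0],[[0,0,0],0],[[0,0,0],0],[[0,0,0],0]]' 10 20; python3 - <<'E'
from h import *
to((.510,-.309,.067),-78.45)
E
```

```text
t: 3.77
eef_pos: [0.5116, -0.3086, 0.0684]
tool_rot: [-0.073, 0.072, -0.703, 0.704]
contact_force: [-1.2, 0.8, 5.8]
gripper_width: 0.253
t 3.77 at [ 0.5116 -0.3086  0.0684] yaw -78.27 tilt 0.09 shift [1.7 1.4 0. ] turn 0.003 F [-1.18  0.84  5.75] w 21.6
```

```bash
python3 -m jog '[[[0,0,0],0],[[0,-6,0],0],[[0,-15,0],0],[[0,-30,0],0],[[0,-60,0],0],[[0,-90,0],0],[[0,-90,0],0],[[0,-90,0],0]]' - 50; python3 - <<'E'
from h import *
to((.5265,.0045,.130),-98.5)
shot("scene","d",(140,180,290,300),5)
shot("top","d",(230,160,350,230),6)
E
```

```text
t: 4.43
eef_pos: [0.5122, -0.309, 0.1598]
tool_rot: [-0.074, 0.071, -0.703, 0.704]
contact_force: [0.7, 0.1, -1.7]
gripper_width: 0.251
t 4.43 at [ 0.5122 -0.309   0.1598] yaw -78.27 tilt 0.26 shift [ -77.6   29.2 -304.1] turn 0.353 F [ 0.67  0.11 -1.75] w 21.4
```

View pics/scene_d.png

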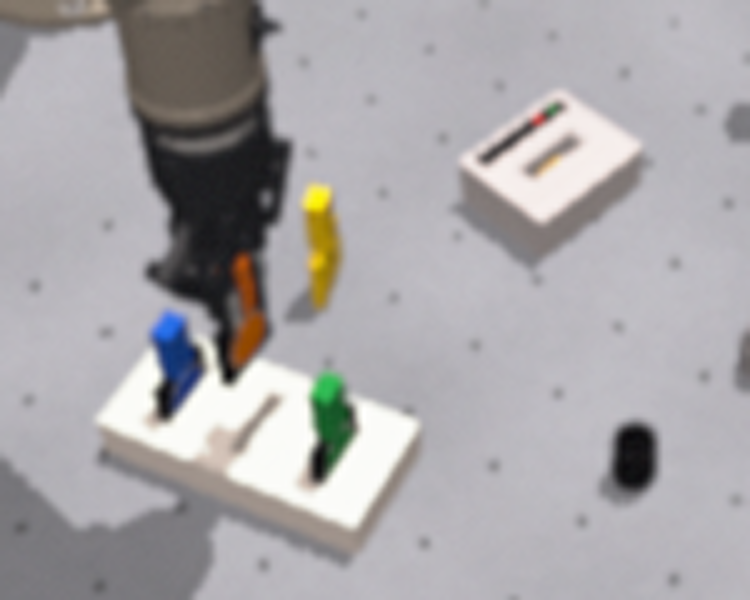

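The scene crop shows amber lifted out of the now empty middle slot, with blue and green still seated. I'll move over the dock.

```bash
python3 -m jog '[[[-8,0,-30],0.04],[[-18,0,-70],0.08],[[-28,0,-110],0.13],[[-38,0,-150],0.18],[[-48,0,-190],0.22],[[-58,0,-230],0.27],[[-68,0,-265],0.31],[[-76,0,-295],0.34],[[-78,0,-304],0.353],[[-78,0,-304],0.353],[[-78,0,-304],0.353],[[-78,0,-304],0.353]]' && python3 - <<'E'
from h import *
to((.5265,.0045,.110),-98.5)
shot("scene","e",(200,160,300,250),6)
shot("top","e",(220,160,320,230),6)
E
```

```text
t: 5.53
eef_pos: [0.5249, 0.0033, 0.1565]
tool_rot: [0.053, -0.052, -0.705, 0.706]
contact_force: [0.0, -0.8, -1.5]
gripper_width: 0.248
t 5.53 at [0.5249 0.0033 0.1565] yaw -98.58 tilt 0.12 shift [-1.5 46.5 -1.5] turn -0.001 F [ 0.03 -0.76 -1.54] w 21.2
```

View pics/scene_e.png

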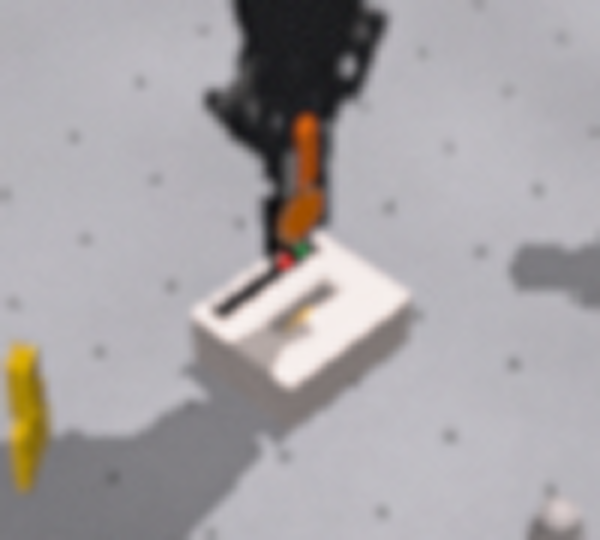

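View pics/top_e.png

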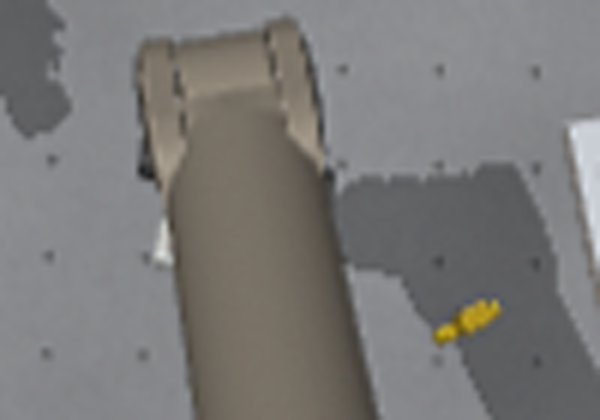

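```bash
python3 - <<'E'
from h import *
for n in("top","scene"):
    d=dict(np.load(n+".npz"));im=d["img"]; hsv=cv2.cvtColor(im,cv2.COLOR_RGB2HSV).astype(int);W=d["W"]
    ctr=np.array([.5265,.0045,.042]); v=d["R"]@ctr+d["t"]; u0,v0=int(d["fx"]*v[0]/v[2]+d["cx"]),int(d["fy"]*v[1]/v[2]+d["cy"])
    sub=hsv[v0-9:v0+10,u0-13:u0+14,2]; print(n,u0,v0); print(sub)
    th=180 if n=="top" else 215
    m=np.zeros(W.shape[:2],np.uint8); m[v0-7:v0+8,u0-10:u0+11]=(hsv[v0-7:v0+8,u0-10:u0+11,2]<th)
    k,l,s,ce=cv2.connectedComponentsWithStats(m)
    for i in range(1,k):
        if s[i,4]<8: continue
        ct=cv2.findContours((l==i).astype(np.uint8),cv2.RETR_EXTERNAL,cv2.CHAIN_APPROX_NONE)[0][0]
        P=np.array([onz(d,*p[0],.042)[:2] for p in ct]);q=cv2.minAreaRect((P*1000).astype(np.float32))
        print(s[i],"pocket c",onz(d,*ce[i],.042).round(4),np.round(q[0],1),np.round(q[1],1),round(q[2],1))
c=cam("scene"); hsv=cv2.cvtColor(c["img"],cv2.COLOR_RGB2HSV).astype(int)
m=(hsv[...,0]>5)&(hsv[...,0]<20)&(hsv[...,1]>150)&(hsv[...,2]>80); m[:, :235]=0;m[:,265:]=0;m[:175]=0;m[206:]=0
o,T=tool();p=o["eef_pos"]
vv,uu=np.where(m);
for r in range(vv.min(),vv.max()+1): print(r,uu[vv==r].min() if (vv==r).any() else '',uu[vv==r].max() if (vv==r).any() else '')
fx=np.array([np.cos(np.radians(-8.5)),np.sin(np.radians(-8.5)),0])
for z in(-.0564+.025,-.0564+.043,-.0564+.007,-.0564+.096):
    q=p+[0,0,z]+fx*(.005 if z<.03 else 0); v=c["R"]@q+c["t"];print("pred",z,(c["fx"]*v[0]/v[2]+c["cx"]).round(2),(c["fy"]*v[1]/v[2]+c["cy"]).round(2))
E
```

```text
top 258 194
[[141 140 139 149 204 205 200 200 200 193 193 190 188 176 174 161 150 148
  136 138 139 139 139 140 141 141 142]
 [123 141 141 160 208 204 204 203 203 204 203 204 203 200 200 195 191 192
  186 174 173 159 149 149 139 139 139]
 [124 141 141 164 208 205 205 204 204 204 203 203 204 204 203 203 203 202
  202 198 197 193 190 191 186 174 173]
 [138 141 143 173 205 203 202 203 204 204 205 205 205 205 204 204 204 204
  203 203 203 202 202 203 203 198 200]
 [139 139 147 189 206 204 203 203 202 203 203 202 202 202 202 202 203 203
  203 203 203 203 204 204 205 205 204]
 [139 138 147 193 206 205 204 204 204 204 204 203 203 203 201 201 201 201
  201 200 200 201 201 202 203 203 203]
 [139 139 149 203 205 205 205 206 207 207 207 206 205 205 204 203 203 202
  201 200 200 200 200 200 200 201 198]
 [140 141 160 208 204 203 203 197 167 183 183 191 199 200 208 207 206 206
  204 203 203 203 201 200 201 203 197]
 [138 139 161 207 204 204 205 197 134 127 130 135 144 156 164 183 183 191
  198 199 206 204 203 202 202 204 198]
 [138 143 184 205 202 202 205 198 142 141 186 181 168 154 129 144 125 1
[... 3233 characters left out ...]
 244
  243 237 217 174 140 127 126 126 127]
 [128 127 130 144 175 214 235 243 244 244 244 243 244 244 245 245 244 240
  228 204 165 137 127 126 127 126 128]]
[239 203  13   9  60] pocket c [0.4916 0.0113 0.042 ] [501.7  10.6] [47.1 43.3] 37.5
[244 207  12   9  41] pocket c [0.5279 0.0058 0.042 ] [528.1   6.1] [54.1 15.8] 78.6
179 250 252
180 249 252
181 249 252
182 249 252
183 249 252
184 249 252
185 250 252
186 250 252
187 250 252
188 250 252
189 250 252
190 250 251
191 250 252
192 250 252
193 249 253
194 248 253
195 247 252
196 247 252
197 246 251
198 247 250
199 248 249
pred -0.0314 249.66 195.55
pred -0.013400000000000002 249.64 192.02
pred -0.0494 249.68 199.03
pred 0.0396 248.58 180.58
```

Scene agrees with the robot: the window is seen at (249.9,195.6) and predicted at (249.7,195.6). I'll therefore weight the pocket estimate towards that view, at (0.5275, 0.0056), and start inserting.

```bash
python3 -m jog '[[[-2,25,-3],0],[[-2,45,-3],0],[[-2,55,-3],0],[[-2,60,-3],0],[[-2,65,-3],0],[[-2,68,-3],0],[[-2,68,-3],0],[[-2,68,-3],0]]' && python3 - <<'E'
from h import *
to((.5275,.0056,.0764),-98.5)
shot("scene","f",(200,160,300,250),6)
E
```

```text
t: 6.35
eef_pos: [0.5281, 0.0072, 0.0897]
tool_rot: [0.052, -0.053, -0.705, 0.705]
contact_force: [-0.2, -2.1, -2.2]
gripper_width: 0.25
t 6.35 at [0.5281 0.0072 0.0897] yaw -98.52 tilt 0.04 shift [ 0.3 13.3  1.6] turn -0.0 F [-0.17 -2.15 -2.2 ] w 21.3
```

View pics/scene_f.png

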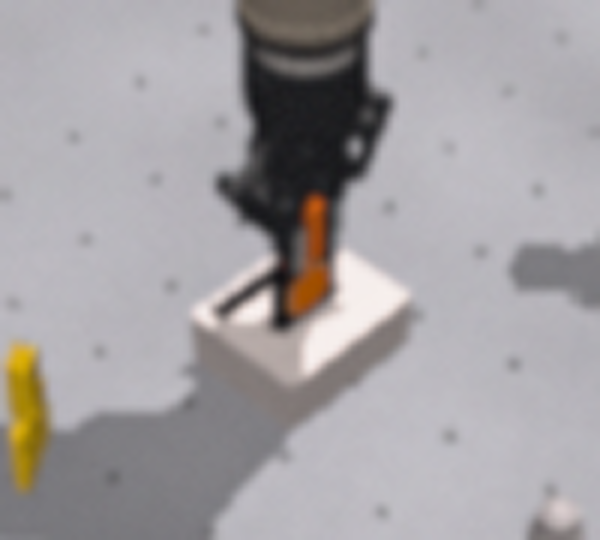

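The foot is in the pocket mouth, at about (308,305) in the crop. Now I'll press.

```bash
python3 -m jog '[[[0,3,1],0],[[0,6,1],0],[[0,9,1],0],[[0,11,1],0],[[0,12,1],0],[[0,13,1],0],[[0,13,1],0]]' && python3 - <<'E'
from h import *
to((.5275,.0056,.0764),-98.5)
E
```

```text
t: 6.98
eef_pos: [0.5285, 0.0069, 0.0766]
tool_rot: [-0.052, 0.053, 0.705, -0.705]
contact_force: [-0.2, -1.7, 4.3]
gripper_width: 0.252
t 6.98 at [0.5285 0.0069 0.0766] yaw -98.49 tilt 0.08 shift [0.8 0.2 1.5] turn 0.0 F [-0.19 -1.75  4.33] w 21.5
```

```bash
python3 -m jog '[[[0,1,0],0],[[0,2,0],0],[[0,2,0],0]]' && python3 - <<'E'
from h import *
to((.5275,.0056,.0764),-98.5)
E
```

```text
t: 7.23
eef_pos: [0.5288, 0.007, 0.0763]
tool_rot: [-0.052, 0.053, 0.705, -0.705]
contact_force: [-5.0, -0.9, 20.9]
gripper_width: 0.25
t 7.23 at [0.5288 0.007  0.0763] yaw -98.5 tilt 0.1 shift [ 1.1 -0.1  1.6] turn 0.0 F [-4.99 -0.95 20.91] w 21.3
```

The force has jumped to 21 N with no more travel, so the carrier is on the stop. I'll hold here for over a second.

```bash
python3 -m jog '[[[0,0,0],0],[[0,0,0],0],[[0,0,0],0],[[0,0,0],0],[[0,0,0],0],[[0,0,0],0],[[0,0,0],0],[[0,0,0],0],[[0,0,0],0],[[0,0,0],0],[[0,0,0],0],[[0,0,0],0],[[0,0,0],0],[[0,0,0],0],[[0,0,0],0],[[0,0,0],0],[[0,0,0],0],[[0,0,0],0]]' && python3 - <<'E'
from h import *
to((.5275,.0056,.0764),-98.5)
shot("scene","g",(200,160,300,250),6)
E
```

```text
t: 8.73
eef_pos: [0.5288, 0.007, 0.0763]
tool_rot: [-0.052, 0.053, 0.705, -0.705]
contact_force: [-4.9, -1.2, 22.3]
gripper_width: 0.25
t 8.73 at [0.5288 0.007  0.0763] yaw -98.5 tilt 0.11 shift [ 1.  -0.1  1.6] turn 0.0 F [-4.91 -1.19 22.28] w 21.4
```

View pics/scene_g.png

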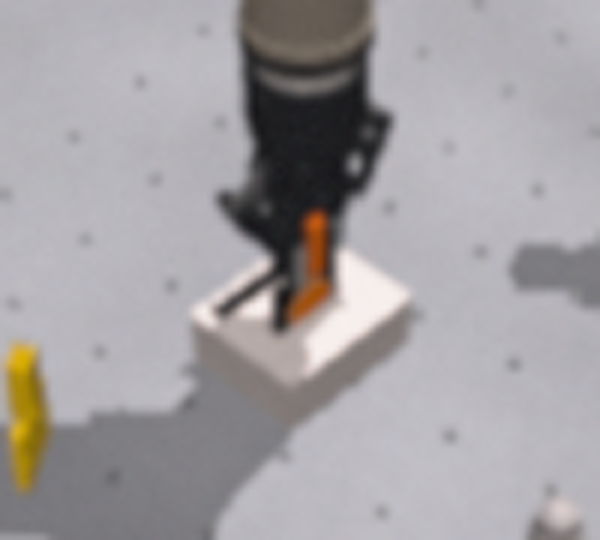

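The carrier was held on the stop for about 1.5 s at roughly 22 N, and TCP z of 0.0763 matches the predicted 0.0764. The camera looks down by about 0.265 rad, but the moves can't tilt the tool. So I'll swivel the carrier within the grip: lift the foot part way, soften the grip, and drag the tool along +x against the pocket wall.

```bash
python3 -m jog '[[[0,-4,0],0],[[0,-9,0],0],[[0,-14,0],0],[[0,-14,0],0],[[0,-14,0],0]]' - 20 && python3 - <<'E'
from h import *
to((.5275,.0056,.088),-98.5)
E
python3 -m jog '[[[1,0,0],0],[[2,0,0],0],[[3,0,0],0],[[4,0,0],0],[[4,0,0],0]]' && python3 - <<'E'
from h import *
to((.5275,.0056,.088),-98.5)
E
```

```text
t: 9.2
eef_pos: [0.5274, 0.0071, 0.0881]
tool_rot: [-0.053, 0.052, 0.705, -0.705]
contact_force: [0.7, -0.2, -0.2]
gripper_width: 0.251
t 9.2 at [0.5274 0.0071 0.0881] yaw -98.49 tilt 0.03 shift [-0.3  0.1  1.4] turn 0.0 F [ 0.73 -0.16 -0.16] w 21.4
t: 9.62
eef_pos: [0.5252, 0.0073, 0.0885]
tool_rot: [-0.051, 0.053, 0.705, -0.705]
contact_force: [4.8, -0.6, -3.2]
gripper_width: 0.248
t 9.62 at [0.5252 0.0073 0.0885] yaw -98.49 tilt 0.18 shift [-2.5  0.6  1.4] turn 0.0 F [ 4.76 -0.61 -3.22] w 21.2
```

```bash
python3 -m jog '[[[1,0,0],0],[[2,0,0],0],[[3,0,0],0],[[4,0,0],0],[[5,0,0],0],[[6,0,0],0],[[7,0,0],0],[[8,0,0],0],[[8,0,0],0]]' && python3 - <<'E'
from h import *
to((.5275,.0056,.088),-98.5)
shot("scene","h",(200,160,300,250),6)
E
```

```text
t: 10.37
eef_pos: [0.5185, 0.0085, 0.0891]
tool_rot: [-0.051, 0.054, 0.705, -0.705]
contact_force: [7.1, -1.1, -2.7]
gripper_width: 0.246
t 10.37 at [0.5185 0.0085 0.0891] yaw -98.51 tilt 0.32 shift [-9.3  1.2  1.6] turn -0.0 F [ 7.07 -1.15 -2.74] w 21.0
```

View pics/scene_h.png

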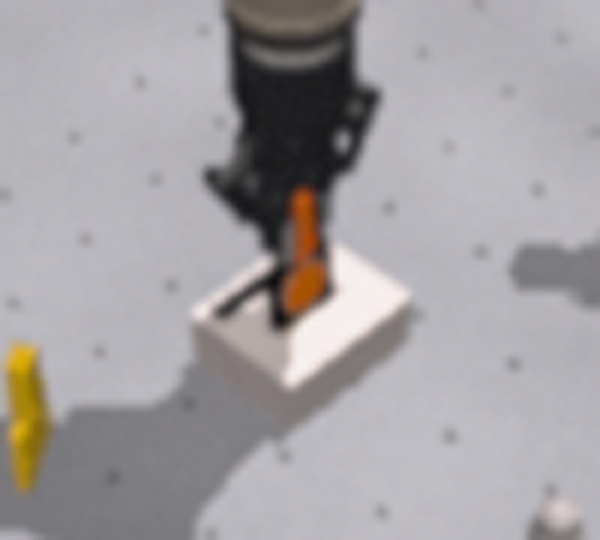

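It pivots at a steady 7 N or so; the crop shows the carrier starting to lean. I'll continue.

```bash
python3 -m jog '[[[1,0,0],0],[[2,0,0],0],[[3,0,0],0],[[4,0,0],0],[[5,0,0],0],[[6,0,0],0],[[7,0,0],0],[[8,0,0],0],[[9,0,0],0],[[10,0,0],0],[[10,0,0],0]]' && python3 - <<'E'
from h import *
to((.5275,.0056,.088),-98.5)
E
```

```text
t: 11.33
eef_pos: [0.5088, 0.01, 0.0891]
tool_rot: [-0.05, 0.055, 0.705, -0.705]
contact_force: [7.5, -0.7, -4.0]
gripper_width: 0.252
t 11.33 at [0.5088 0.01   0.0891] yaw -98.51 tilt 0.33 shift [-19.1   1.3   1.6] turn -0.0 F [ 7.49 -0.71 -3.96] w 21.5
```

```bash
python3 -m jog '[[[-2,0,0],0],[[-3,0,0],0],[[-3,-6,0],0],[[-3,-20,0],0],[[-3,-50,0],0],[[-3,-85,0],0],[[-3,-110,0],0],[[-3,-110,0],0],[[-3,-110,0],0]]' - 50 && python3 - <<'E'
from h import *
to((.5275,.0056,.088),-98.5)
c=shot("scene","i",(200,120,300,210),7)
hsv=cv2.cvtColor(c["img"],cv2.COLOR_RGB2HSV).astype(int)
E
```

```text
t: 12.08
eef_pos: [0.5088, 0.0098, 0.1995]
tool_rot: [-0.052, 0.053, 0.705, -0.705]
contact_force: [-0.5, 0.4, -2.3]
gripper_width: 0.251
t 12.08 at [0.5088 0.0098 0.1995] yaw -98.49 tilt 0.06 shift [-19.  111.5   1.4] turn 0.0 F [-0.47  0.39 -2.3 ] w 21.4
```

View pics/scene_i.png

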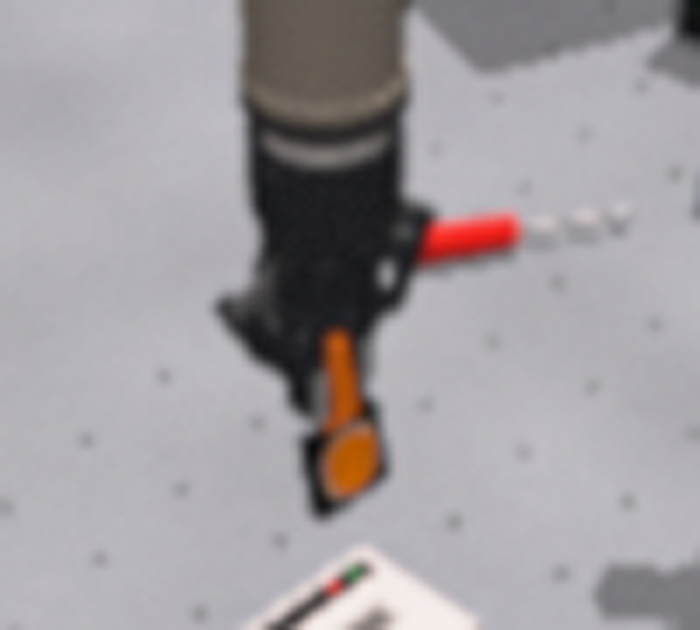

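```bash
cat >> h.py <<'E'
def amber(n,u0,u1,v0,v1,N=8):
    cs=[cam(n) for _ in range(N)];c=cs[0];D=np.stack([k["depth"] for k in cs]).astype(float);D[D==0]=np.nan
    c["depth"]=np.nan_to_num(np.nanmean(D,0));c["img"]=np.mean([k["img"] for k in cs],0).astype(np.uint8);W=cloud(c)
    hsv=cv2.cvtColor(c["img"],cv2.COLOR_RGB2HSV).astype(int)
    m=(hsv[...,0]>5)&(hsv[...,0]<22)&(hsv[...,1]>140)&(hsv[...,2]>70);b=np.zeros_like(m);b[v0:v1,u0:u1]=1
    return c,W,hsv,m&b
E
python3 - <<'E'
from h import *
c,W,hsv,m=amber("scene",235,265,160,196)
vv,uu=np.where(m)
for r in range(vv.min(),vv.max()+1): print(r,uu[vv==r].min(),uu[vv==r].max(),W[r,uu[vv==r]].mean(0).round(4))
w=m.copy(); w[:182]=0
o,T=tool()
w2=w
for it in range(3):
    P=W[w2];cc=P.mean(0);nv=np.linalg.svd(P-cc)[2][2];nv*=np.sign(nv[2]);r=(W-cc)@nv;print(w2.sum(),"normal in tool axes",(T.T@nv).round(3),"c rel TCP tool",(T.T@(cc-o["eef_pos"])).round(4),np.std(r[w2]).round(4));w2=w2&(abs(r)<.003)
q=T.T@nv; print("tilt",np.arctan2(-q[1],abs(q[0])))
E
```

```text
167 247 248 [0.5172 0.0086 0.2519]
168 246 249 [0.5184 0.007  0.2491]
169 246 249 [0.5152 0.0111 0.2402]
170 246 249 [0.5169 0.0088 0.238 ]
171 246 250 [0.518  0.0102 0.233 ]
172 246 250 [0.5184 0.0096 0.2289]
173 247 250 [0.518  0.013  0.2218]
174 247 250 [0.5188 0.0119 0.2182]
175 247 250 [0.5196 0.0108 0.2148]
176 247 250 [0.5201 0.01   0.2109]
177 247 250 [0.521  0.0087 0.2075]
178 247 251 [0.5214 0.0112 0.2012]
179 247 251 [0.5228 0.0093 0.1984]
180 247 250 [0.5226 0.0065 0.1956]
181 246 251 [0.5219 0.0074 0.1898]
182 247 252 [0.524  0.0106 0.1837]
183 247 252 [0.5248 0.0095 0.1801]
184 246 253 [0.5253 0.0088 0.176 ]
185 246 253 [0.5261 0.0077 0.1723]
186 246 253 [0.5265 0.007  0.1682]
187 246 253 [0.5271 0.0062 0.1642]
188 246 252 [0.5272 0.003  0.1617]
189 247 251 [0.5281 0.0017 0.1582]
190 247 250 [ 0.5283 -0.0016  0.1558]
60 normal in tool axes [-0.979 -0.206  0.017] c rel TCP tool [-0.018   0.028   0.0007] 0.0006
60 normal in tool axes [-0.979 -0.206  0.017] c rel TCP tool [-0.018   0.028   0.0007] 0.0006
60 normal in tool axes [-0.979 -0.206  0.017] c rel TCP tool [-0.018   0.028   0.0007] 0.0006
tilt 0.2070397481022978h.py:32: RuntimeWarning: Mean of empty slice
  c["depth"]=np.nan_to_num(np.nanmean(D,0));c["img"]=np.mean([k["img"] for k in cs],0).astype(np.uint8);W=cloud(c)
```

The window's fitted plane shows a lean of about 0.21 rad towards tool +x, which is the right direction. The camera tilt is about 0.265, so the remaining error is about 0.06. Next I'll move to a standoff 40 mm short of the view pose.

```bash
python3 - <<'E'
from h import *
to((.483,.164,.2685),-56)
E
```

```text
t 12.53 at [0.5086 0.0096 0.1976] yaw -98.49 tilt 0.08 shift [  48.2  -70.8 -148.9] turn -0.742 F [-0.61  0.3  -1.13] w 21.4
```

```bash
python3 -m jog '[[[5,-20,0],0],[[10,-45,-10],-0.1],[[20,-65,-30],-0.2],[[25,-71,-55],-0.3],[[32,-71,-80],-0.4],[[38,-71,-105],-0.5],[[43,-71,-125],-0.6],[[46,-71,-140],-0.68],[[48,-71,-149],-0.742],[[48,-71,-149],-0.742],[[48,-71,-149],-0.742],[[48,-71,-149],-0.742]]' && python3 - <<'E'
from h import *
to((.516,.1858,.2685),-56)
c=shot("scene","j",(240,70,350,170),7)
c=shot("top","j",(150,110,250,210),6)
E
```

```text
t: 13.53
eef_pos: [0.4836, 0.163, 0.269]
tool_rot: [-0.206, 0.206, -0.676, 0.677]
contact_force: [0.8, -0.5, -1.4]
gripper_width: 0.247
t 13.53 at [0.4836 0.163  0.269 ] yaw -56.15 tilt 0.05 shift [-39.6   0.5  -0.9] turn -0.003 F [ 0.75 -0.52 -1.38] w 21.1
```

View pics/scene_j.png

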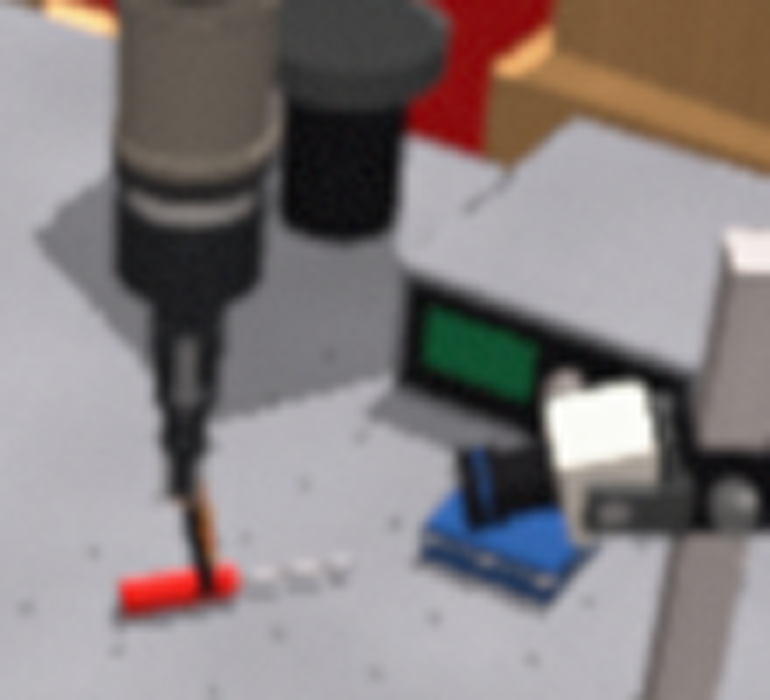

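View pics/top_j.png

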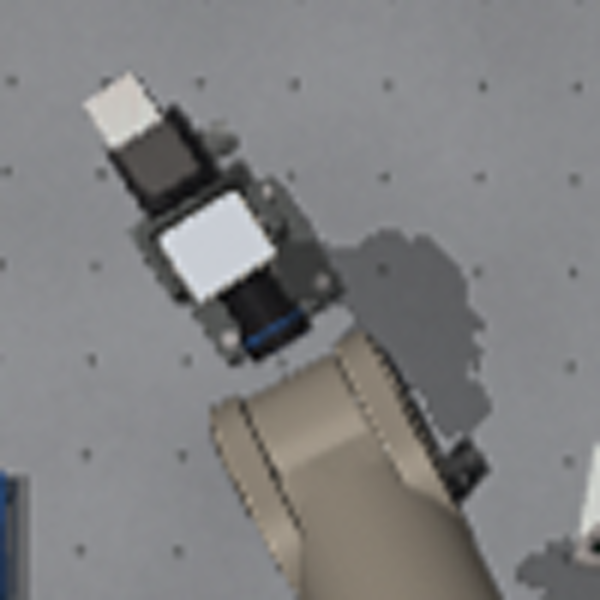

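The scene crop shows the carrier edge-on at (200,540), leaning roughly parallel to the lens's front face, which runs (462,455) to (478,525). The top view shows the wrist clear of the camera head. I'll recheck the lens position with rays before the last 40 mm.

```bash
python3 - <<'E'
from h import *
s=dict(np.load("scene.npz"));t=dict(np.load("top.npz"))
for z in(.255,.265,.275): print("scene ray lens z",z,onz(s,307.1,140.,z).round(4))
th=.265
for z in(.28,.287,.294):
    p=onz(t,196.4,166.3,z); print("top edge z",z,p.round(4))
n=np.array([-.829*np.sin(th),-.559*np.sin(th),np.cos(th)])
# triangulate: lens top edge = L+.023n ; shift scene ray by .023 n
o,d=ray(s,307.1,140.); print("tri lens",(tri((o+.023*n,d),ray(t,196.4,166.3))-.023*n).round(4))
# top-camera ring front corners, bright/dark print
for nm,d,(u0,u1,v0,v1) in(("scene",s,(302,314,130,148)),("top",t,(186,206,160,173))):
    print(nm,u0,v0);print(d["img"][v0:v1,u0:u1].max(2))
# column foot and top, plus head-face centre by rays
o1=onz(s,0,0,0)
hs=cv2.cvtColor(s["img"],cv2.COLOR_RGB2HSV)
E
```

```text
scene ray lens z 0.255 [0.6066 0.2659 0.255 ]
scene ray lens z 0.265 [0.6128 0.2533 0.265 ]
scene ray lens z 0.275 [0.619  0.2406 0.275 ]
top edge z 0.28 [0.6037 0.2481 0.28  ]
top edge z 0.287 [0.6022 0.2468 0.287 ]
top edge z 0.294 [0.6008 0.2455 0.294 ]
tri lens [0.61   0.2524 0.2635]
scene 302 130
[[121 120 119 116 109 106 101  91  78  67  53  38]
 [121 122 121 121 120 120 119 113 105  96  84  72]
 [126 122 120 119 119 121 121 113 107 108 105  97]
 [145 131 119 105 102 108 112  94  86  98  99  91]
 [169 154 130  85  69  89 101  70  54  66  66  57]
 [180 174 144  78  46  75  94  66  40  37  39  36]
 [181 174 142  80  42  65  86  72  42  32  33  34]
 [180 172 141  89  46  58  81  78  47  33  32  32]
 [180 175 151 102  50  47  75  84  52  31  31  31]
 [180 176 157 111  54  41  76  91  55  28  28  27]
 [177 174 162 125  61  37  71  86  52  24  23  21]
 [175 176 172 140  71  30  54  69  47  24  18  18]
 [176 180 177 149  80  28  39  54  45  25  24  33]
 [178 180 177 153  92  35  32  46  44  31  53  80]
 [170 175 174 156 105  48  37  55  66  69  99 135]
 [142 152 159 155 124  83  82 10
[... 539 characters left out ...]
 127 143
  140 141]
 [ 89 123 136 103  28  25  37  73  79  71  51  28  24  20  50 109 137 142
  141 141]
 [ 95 153 171 135  28  73 108  77  50  34  35  28  36  84 130 140 143 141
  140 141]
 [ 88 127 141 105  55  68  74  46  27  29  36  66 108 135 145 142 141 141
  141 141]
 [ 89  91  96  84  73  34  22  23  23  43  95 132 138 144 142 141 141 141
  141 141]
 [129 102  82  57  73  80  13  33  85 127 124 136 143 141 141 141 141 140
  141 141]
 [143 129  60  59  98 131  94 102 136 142 112 110 143 142 141 141 141 141
  142 141]
 [143 141 126 129 134 141 131 136 144 141 130 129 141 143 141 139 140 140
  140 141]
 [142 141 143 145 142 141 140 140 140 139 140 140 139 141 140 138 139 140
  139 141]]
```

```bash
python3 - <<'E'
from h import *
s=dict(np.load("scene.npz"));t=dict(np.load("top.npz"))
th=.265
n=np.array([-.829*np.sin(th),-.559*np.sin(th),np.cos(th)]);a=-np.array([.829*np.cos(th),.559*np.cos(th),np.sin(th)])
o,d=ray(s,305.3,139.7)
for uv in((197,166.8),(196.4,166.3),(197.3,167.3)):
    L=tri((o+.023*n,d),ray(t,*uv))-.023*n; print("lens",L.round(4),"view",(L+.1*a).round(4))
for z in(.255,.262,.265,.27): print(z,onz(s,305.3,139.7,z).round(4))
E
```

```text
lens [0.6062 0.2484 0.266 ] view [0.5262 0.1945 0.2398]
lens [0.607  0.25   0.2658] view [0.527  0.196  0.2396]
lens [0.6052 0.248  0.2655] view [0.5252 0.194  0.2393]
0.255 [0.6002 0.2636 0.255 ]
0.262 [0.6046 0.2548 0.262 ]
0.265 [0.6064 0.251  0.265 ]
0.27 [0.6096 0.2447 0.27  ]
```

The lens fix is consistent at (0.606, 0.248, 0.2655), giving a view point of (0.526, 0.194, 0.2395). Now the final approach.

```bash
python3 -m jog '[[[-10,0,-1],0],[[-20,0,-1],0],[[-30,0,-2],0],[[-36,0,-2],0],[[-40,0,-2],0],[[-40,0,-2],0],[[-40,0,-2],0],[[-40,0,-2],0]]' && python3 - <<'E'
from h import *
to((.516,.187,.269),-56)
c,W,hsv,m=amber("scene",250,300,120,170,6)
x0,y0,x1,y1=240,100,350,170
cv2.imwrite("pics/scene_k.png",cv2.resize(c["img"][y0:y1,x0:x1,::-1],None,fx=7,fy=7,interpolation=cv2.INTER_CUBIC))
print(m.sum())
o,T=tool();p=o["eef_pos"]
th=.21
up=T[:,0]*np.sin(th)-T[:,1]*np.cos(th); xn=-(T[:,0]*np.cos(th)+T[:,1]*np.sin(th))
win=p+T@np.array([-.012,.0295,0])
for l,q in(("window",win),("bottom mid",win-.025*up),("plate top",win+.025*up),("bottom near corner",win-.025*up+.025*T[:,2]),("top near corner",win+.025*up+.025*T[:,2])):
    v=c["R"]@q+c["t"];print(l,q.round(4),"crop",((c["fx"]*v[0]/v[2]+c["cx"]-x0)*7).round(),((c["fy"]*v[1]/v[2]+c["cy"]-y0)*7).round())
E
```

```text
t: 14.3
eef_pos: [0.5154, 0.188, 0.2692]
tool_rot: [-0.207, 0.207, -0.676, 0.676]
contact_force: [-0.3, 0.6, -0.4]
gripper_width: 0.25
t 14.3 at [0.5154 0.188  0.2692] yaw -55.98 tilt 0.03 shift [0.  0.2 1.2] turn 0.0 F [-0.33  0.61 -0.43] w 21.4
3
window [0.5254 0.1947 0.2399] crop 270.0 313.0
bottom mid [0.5298 0.1976 0.2155] crop 277.0 350.0
plate top [0.5211 0.1918 0.2644] crop 262.0 276.0
bottom near corner [0.5438 0.1769 0.2155] crop 278.0 378.0
top near corner [0.5351 0.1711 0.2644] crop 263.0 304.0h.py:32: RuntimeWarning: Mean of empty slice
  c["depth"]=np.nan_to_num(np.nanmean(D,0));c["img"]=np.mean([k["img"] for k in cs],0).astype(np.uint8);W=cloud(c)
```

View pics/scene_k.png

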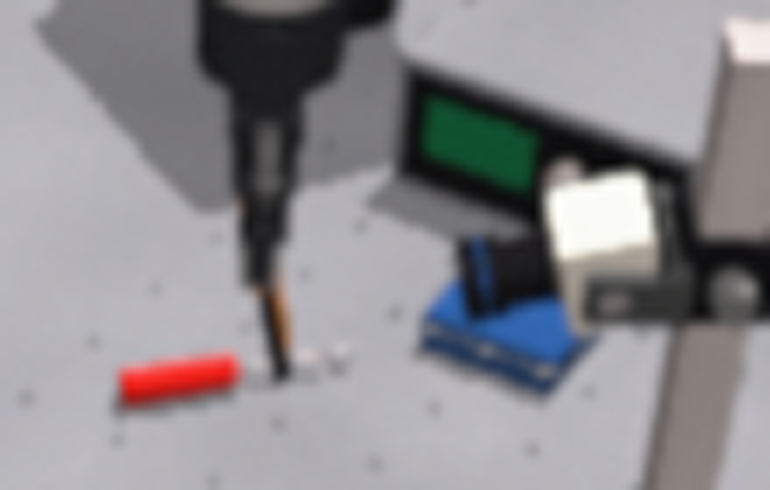

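```bash
python3 - <<'E'
from h import *
s=dict(np.load("scene.npz"));g=s["img"].max(2).astype(float)
def pj(q): v=s["R"]@q+s["t"];return np.array([s["fx"]*v[0]/v[2]+s["cx"],s["fy"]*v[1]/v[2]+s["cy"]])
e=[]
for r in range(135,144):
    row=g[r,300:308];i=np.argmax(row<110);e.append((r,300+i-1+(row[i-1]-110)/(row[i-1]-row[i])))
e=np.array(e);print("lens edge slope",np.polyfit(e[:,0],e[:,1],1)[0].round(3))
# whole barrel: axis pixel direction from blue band? use head white face lower/upper edges vs tilt
L=np.array([.606,.248,.2655])
for t in(0,.1,.2,.265,.33):
    n=np.array([-.829*np.sin(t),-.559*np.sin(t),np.cos(t)]);d=pj(L+.02*n)-pj(L-.02*n);a=-np.array([.829*np.cos(t),.559*np.cos(t),np.sin(t)]);b=pj(L)-pj(L-.05*a);print(t,"slope du/dv",(d[0]/d[1]).round(3),"axis dv/du",(b[1]/b[0]).round(3))
c=cam("scene");g=c["img"].max(2)
print(g[138:156,272:286])
E
```

```text
lens edge slope 0.166
0 slope du/dv -0.116 axis dv/du 0.022
0.1 slope du/dv 0.007 axis dv/du -0.06
0.2 slope du/dv 0.131 axis dv/du -0.141
0.265 slope du/dv 0.215 axis dv/du -0.195
0.33 slope du/dv 0.301 axis dv/du -0.25
[[187 167 122  72  38  39  67 120 163 183 182 175 179 186]
 [186 171 125  75  44  43  74 128 170 183 181 171 177 185]
 [187 173 139  98  71  59  81 130 173 184 185 180 183 187]
 [188 181 163 142 119  83  82 131 178 185 188 187 187 187]
 [190 187 185 174 149  93  72 130 181 186 188 187 187 187]
 [189 189 189 185 156  89  58 120 175 184 186 189 189 187]
 [189 188 188 185 162  99  47  94 151 179 183 188 188 188]
 [189 189 184 181 162 106  47  78 138 176 183 187 187 186]
 [188 185 177 173 166 120  54  73 131 171 182 188 185 186]
 [189 186 178 177 173 141  68  64 123 167 182 188 186 186]
 [189 187 184 184 181 152  82  53 114 165 183 187 186 185]
 [191 189 187 187 184 160  95  47  95 155 184 192 187 184]
 [223 211 189 187 186 167 109  46  73 141 189 202 199 186]
 [238 230 199 186 193 178 129  58  54 122 178 193 191 181]
 [236 229 197 176 183 177 139  65  42 104 154 164 166 171]
 [222 208 182 161 162 158 131  73  62 108 150 157 160 168]
 [177 174 167 157 157 156 138 109 114 139 158 160 161 168]
 [140 149 160 160 158 160 154 151 161 173 177 178 177 182]]
```

The lens front edge gives a camera tilt of about 0.23 to 0.26, and the carrier's edge gives about 0.21 to 0.24, so they're parallel within tolerance. I'll let it settle, do one last check, then hand in.

```bash
python3 -m jog '[[[0,0,0],0],[[0,0,0],0],[[0,0,0],0],[[0,0,0],0],[[0,0,0],0],[[0,0,0],0]]' && python3 - <<'E'
from h import *
to((.516,.187,.269),-56)
print(np.abs(get_obs()["joint_vel"]).max())
c=shot("scene","l",None,1.5)
E
```

```text
t: 15.15
eef_pos: [0.5156, 0.1881, 0.2693]
tool_rot: [-0.207, 0.207, -0.676, 0.676]
contact_force: [-0.3, 0.5, -0.4]
gripper_width: 0.251
t 15.15 at [0.5156 0.1881 0.2693] yaw -55.98 tilt 0.0 shift [0.3 0.3 1.2] turn 0.0 F [-0.27  0.46 -0.4 ] w 21.5
0.0017145318557516835
```

View pics/scene_l.png

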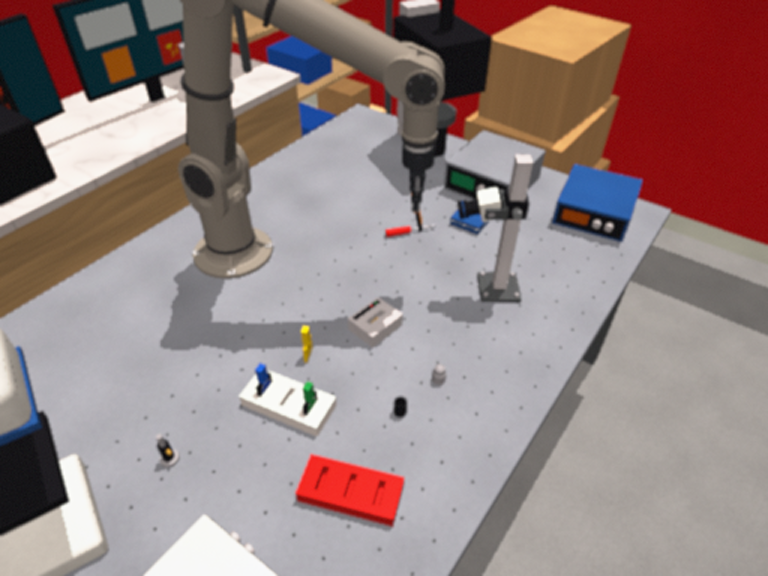

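The scene shows the carrier held at (420,222) in front of the lens at (462,209). Blue and green are still in the rack at (290,397), and the bystanders are where they were.

```bash
python3 -c "
from station import *
print(hand_in())"
```

```text
the job is handed in; nothing more can be done
None
```

I took the amber carrier from the rack's middle slot and pressed it into the dock. It is now in front of the inspection camera, and I handed the job in at about 15 s. The hand-in gives no verdict, so the checks below are my own measurements.

- **Dock press:** The carrier sat on the stop for about 1.5 s at roughly 22 N. The tool height was 0.0763 m against 0.0764 m expected. The gripper hid the reader's lamps, so I did not see it register.
- **Tilting the carrier:** The camera looks down and the moves cannot tilt the tool. After the press I let the carrier swivel in a light grip against the pocket wall, then gripped it at 50 N.
- **Final position:** I put the window at about (0.525, 0.195, 0.240) m. The point 100 mm in front of the lens comes out at (0.526, 0.194, 0.2395) m, uncertain by about 5 mm.
- **Final angle:** The carrier leans 0.21 rad by depth fit and about 0.24 by its edge in the picture. The camera's tilt came out at 0.26–0.27 from the head's top face and 0.23 from the lens edge. An early fit to the lens barrel gave 0.12–0.17, which I set aside because the barrel tapers. The angle error is therefore about 0.05 rad, against the 0.17 allowed.
- **At rest:** The arm was still, with only small readings on the force sensor. In the last picture the blue and green carriers and the things on the table look unmoved.
- **Where the views disagreed:** The two cameras differed by 2–6 mm. I trusted the scene view more because it matched the robot's own position over the dock.

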